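# Lock the loaf stop into the slicing board's T-slot

## Task

Take the upright wooden loaf stop out of its parking block and drop its T-shaped foot into the wide window of the steel T-slot in the slicing board. Slide it along the slot, away from the window, until its foot comes up against the hidden lock block that you can only feel, then turn it a quarter turn clockwise (seen from above) so that it locks with its plate square across the slot, and let go. Work gently, never pressing it against the board with more than 25 N, and leave the board's neighbours (mug, salt shaker, tin) where they stand.

Things in the scene. Friction and masses are not known exactly. Their poses are not given: they have to be found in the camera images.
- bread_board: Fixed slicing board of pale wood, 240 (x) x 130 (y) x 24 mm high. Origin: centre of its underside, z up. A low fence 10 mm high stands on it at y = 54 to 62. A flush steel strip (6 mm thick, 60 mm wide, top at z = 24) carries the T-slot along x at y = 0; under the strip runs a channel 17 mm wide, floor at z = 4, that keeps the foot lengthwise.
- slot_window (a point): Centre of the slot's entry window, at the strip's top face (board x = -75 mm, y = 0, z = 24). The window is an opening 40 mm long (along board x) and 17 mm wide. From its +x end (board x = -55) the slot goes on 11 mm wide to the slot end. Axes as the board's.
- slot_end (a point): Closed end of the 11 mm slot (board x = 52 mm, y = 0, z = 24; axes as the board's). A rigid lock block, unseen in the channel, set anew each time, stops the foot's shoulders when the loaf stop's axis is 6 to 46 mm short of this point. Only from that contact to 2 mm short of it can the foot turn, clockwise only, to a stop just past a quarter turn; it is then held under the lips with about 2 mm of play.
- loaf_stop: Loose upright loaf stop, 98 to 196 g. Origin: underside of its foot, on its axis; half a turn about z changes nothing. Steel foot 32 (x) x 14 (y) x 7 mm, its lowest 1.5 mm narrowed to 29 x 11; neck 8 mm diameter; collar 30 mm diameter, z = 15.5 to 20; wooden plate 60 (x) x 14 (y) mm, z = 20 to 75, gripped across its 14 mm. Seated, the collar rests on the strip, origin at board z = 8.5, foot 2.5 mm below the lips.
- parking_block: Fixed block of pale wood, 80 (x) x 60 (y) x 24 mm high; origin at the centre of its underside. In its top a pocket 37 (x) x 19 (y) x 20 mm deep, in which the loaf stop's foot stands, collar resting on the block's top, its plate along the block's x. Lift the loaf stop at least 20 mm to clear it.
- mug: White mug, 78 x 116 x 101 mm, a bystander; origin under its centre.
- salt: Salt shaker, 44 mm diameter, 90 mm high, a bystander; origin under its centre.
- beans: Squat food tin, 76 mm diameter, 58 mm high, a bystander; origin under its centre.
Not all that is in view belongs to the job. Leave any green or yellow look-alike of the loaf_stop alone.

How it is judged:
By the outcome, as a careful person would: the job done as asked, in the order asked, and still so for the second after the job is handed in, with the robot touching nothing.
It also fails if it takes over 61 s, if anything falls off the work surface, if the arm or the gripper's body presses on something with over 40 N, if the wrist force passes 120 N, or if a joint passes its speed limit or range.

## Robot

A 7-joint arm with a two-finger parallel gripper is mounted at the origin on a cart in front of the work surface, level with it; the furniture and walls round the work are solid. World frame = base frame: x ahead of the robot, y to its left, z up, the work surface at z = 0. Lengths are in m, angles in rad, forces in N, time in s.
With the tool pointing down it reaches from about 0.425 to 0.925 m from the base axis. Payload 6.8 kg.
Tool frame: the origin (TCP) lies on the centre line of the jaws, within the pads' length; the fingertips stand 17 mm ahead of it and the grasp point (between the pads) lies 2 mm behind it; z points along the fingers, x is the direction in which the jaws open and shut, and the axes are right-handed (so a half turn about z gives the same grasp; the last joint's range is limited). The gripper opens to 85 mm and grips with 20 to 120 N. Pads are 22 mm wide; open, the fingers measure 114 mm over their backs; the gripper's body (76 mm by 85 mm) begins 54 mm behind the grasp point. The pads swing forward as they close: fully open they stand 13 mm farther back than shut.
Start: joints at [-1.306, 0.477, 0.022, 1.555, -0.011, 1.109, -0.083], TCP at [0.246, 0.629, 0.248] pointing down, gripper open.
Joint ranges: [-2.96, 2.96], [-0.34, 2.1], [-1.41, 1.46], [0.24, 2.44], [-1.37, 4.51], [0.17, 1.92], [-2.96, 2.96]. Speed limits (rad/s): [2.39, 2.39, 3.14, 3.14, 3.14, 3.14, 3.14].

## Interface

Orientations are given as a rotation vector (axis times angle).
In Python, from bench import r gives the robot as it stands.
- The arm moves only by the tool arm_command, never from a script. Its argument "increments" is a list of rows, each a list of 3 entries, a list of its own where there are three numbers: the shift along the world's x, y, z in m, then the turn, a rotation vector about the world's x, y, z in rad, then the opening in per cent of the stroke, from 0 (shut) to 100 (fully open). A call has 1 to 10 rows; each row is the pose to reach, as a shift and turn from the pose commanded when the call began; what a row does not reach only later rows make up. A row lasts 1/10 s, in which the tool goes at most 50 mm and 8.59 degrees, less where a joint would pass 70% of its speed; a pose out of reach is approached as far as the arm can. A call with a gripper value outside its range is refused whole. The fingers move at their own pace and stop on an object; "newtons" is the grip in N (left out, the last holds). Time passes only in rows, so rows that repeat a pose let the fingers close. It gives the time, the measured TCP pose, the force and the opening at its end, in the units of the state.
- r.get_obs(): the state, without advancing time (a new reading comes with each control period).
- r.grab_frame(name): name is "side" or "top"; returns the picture (400x640x3 uint8, blue, green, red); there is no depth.
- r.camera_model(name): a dict with "camera_matrix" (3x3 intrinsics, pixels), "D" ([k1, k2, p1, p2, k3] as OpenCV has them; the pictures are not rectified), "camera_from_world" (4x4, takes a point from world to camera coordinates). Camera axes: x right, y down, z forward; pixel columns grow to the right and rows downward; lengths in m; the calibration is good to about 2 mm. A picture is of the moment at which its call begins. camera_model takes no time and is no camera call.
- r.hand_in(): hands the job in, once; it reports no verdict.
The state is a dict: "clock": time; "joints": joint angles; "qvel": joint speeds; "tau": joint torques, N m; "tcp_pos": TCP position; "orientation": TCP orientation; "contact_force": force on the tool from outside, world axes, zero at the start; "moment": the same for the moment, N m; "grip_width": finger opening in m.
Only numpy, scipy, OpenCV 4.12 (cv2) and the standard library are available. Lean on these libraries where they do the work, as an engineer would, in place of code of your own. Each camera call takes 0.05 s, during which the arm holds its last target. There are 200 camera calls.

## Working session

There is one attempt and no reset: what is moved stays moved. The work goes in short steps, Python scripts to look and compute and a tool call to move; the robot and the scene stay as the last step left them, time stands still between calls to the robot, and variables do not carry over. Pictures are saved under pics/ and viewed, about 8 in all and at most 12, crops included, and the job is handed in when it is done.

Besides the shell and the picture viewer there is one more tool, called after "Emit:" as name([rows], argument=value, ...), one row to a line, values as JSON. arm_command: Moves the arm, as the interface text tells. Its arguments: {"type":"object","properties":{"increments":{"type":"array","items":{"type":"array"}},"newtons":{"type":"number"}},"required":["increments"]}

```bash
mkdir -p pics && cat > h.py <<'E'
import numpy as np, cv2
from bench import r
def ray(n,u,v):
    m=r.camera_model(n);K=np.array(m["camera_matrix"],float);D=np.array(m["D"],float);T=np.array(m["camera_from_world"],float)
    p=cv2.undistortPoints(np.array([[[u,v]]],float),K,D)[0,0]
    R=T[:3,:3];return -R.T@T[:3,3],R.T@np.array([p[0],p[1],1.])
def onz(n,u,v,z):
    c,d=ray(n,u,v);return c+d*(z-c[2])/d[2]
def tri(u1,v1,u2,v2,a="top",b="side"):
    c,d=ray(a,u1,v1);e,f=ray(b,u2,v2);d/=np.linalg.norm(d);f/=np.linalg.norm(f)
    s=np.linalg.lstsq(np.c_[d,-f],e-c,rcond=None)[0];p,q=c+s[0]*d,e+s[1]*f
    return (p+q)/2,np.linalg.norm(p-q)
def proj(n,P):
    m=r.camera_model(n);T=np.array(m["camera_from_world"],float)
    return cv2.projectPoints(np.array(P,float).reshape(-1,1,3),cv2.Rodrigues(T[:3,:3])[0],T[:3,3],np.array(m["camera_matrix"],float),np.array(m["D"],float))[0][:,0]
E
python3 - <<'E'
from h import *
t=r.grab_frame("top");s=r.grab_frame("side")
cv2.imwrite("pics/top0.png",t);cv2.imwrite("pics/side0.png",s)
for n in("top","side"):print(n,ray(n,320,200))
print(r.get_obs())
E
```

```text
top (array([-0.01606768,  0.15025909,  1.4482917 ]), array([ 0.36856706, -0.07269274, -0.92676638]))
side (array([ 0.23772068, -0.98591458,  0.84062165]), array([ 0.20979729,  0.78077948, -0.58869581]))
{'clock': 0.1, 'joints': array([-1.30611603,  0.47773449,  0.02236074,  1.55632444, -0.01147898,
        1.10927042, -0.08310904]), 'qvel': array([ 5.35785347e-04, -1.16424440e-03, -2.39117929e-05, -2.01413909e-04,
        2.07361077e-03, -8.40026008e-05,  5.14720332e-04]), 'tau': array([ 4.20767828e-03, -5.97766507e+01,  1.61374222e+00, -2.81957871e+01,
        1.28311824e-02,  5.09069388e-03, -3.34675622e-05]), 'tcp_pos': array([0.24568553, 0.62818113, 0.2474237 ]), 'orientation': array([ 2.59377810e+00,  1.77073308e+00, -1.95003194e-03]), 'contact_force': array([-0.59934855,  0.22492758,  0.68423623]), 'moment': array([-0.02138447, -0.03028858, -0.0349772 ]), 'grip_width': 0.08510724257397222}
```

View pics/top0.png

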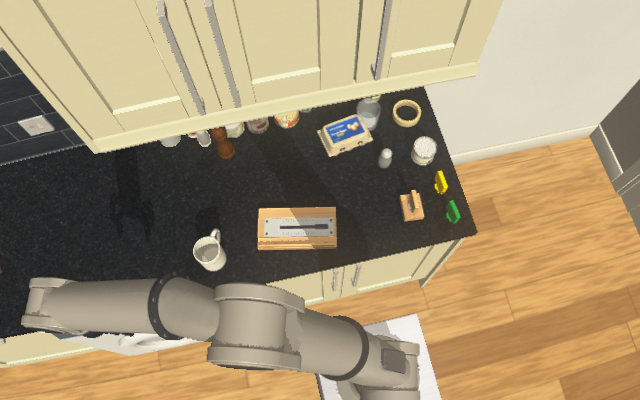

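View pics/side0.png

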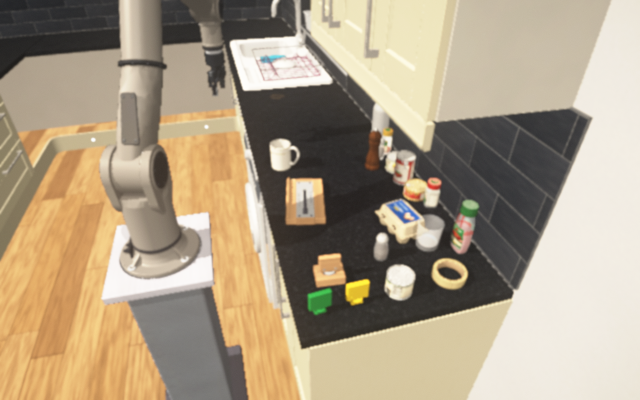

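Candidates for the loaf stop are the wooden plate in the pale block (top ≈(411,205), side ≈(330,267)), the yellow look-alike (top (441,183), side (357,292)) and the green one (top (453,211), side (319,300)). I choose the wooden one in the block. The board is at top ≈(297,228), with the mug at (208,252), the salt at (385,158) and the tin at (424,151).

```bash
python3 - <<'E'
from h import *
t=cv2.imread("pics/top0.png");s=cv2.imread("pics/side0.png")
def cr(i,x,y,w,h,k):return cv2.resize(i[y:y+h,x:x+w],None,fx=k,fy=k,interpolation=cv2.INTER_CUBIC)
im=np.zeros((600,800,3),np.uint8)
a=cr(t,250,200,100,60,5);im[:300,:500]=a     # top board
a=cr(t,395,185,37,37,8);im[:296,504:800]=a      # top block
a=cr(s,280,172,52,56,5);im[304:584,:260]=a
a=cr(s,308,248,44,44,6);im[304:568,270:534]=a
cv2.imwrite("pics/crop1.png",im)
for n,p in [("top",[[.5,0,0],[.6,0,0],[.5,-.2,0],[.6,-.2,0]]),]: print(proj(n,p))
print("board corners approx",[onz("top",u,v,.024).round(3) for u,v in((258,208),(336,208),(337,242),(258,243))])
print("block",onz("top",412,207,.024).round(3))
E
```

```text
[[335.73622796 214.83191337]
 [328.37796939 186.2495677 ]
 [397.17509251 201.25094118]
 [388.51248702 173.3399309 ]]
board corners approx [array([0.568, 0.232, 0.024]), array([ 0.513, -0.004,  0.024]), array([0.406, 0.019, 0.024]), array([0.457, 0.252, 0.024])]
block [ 0.462 -0.234  0.024]
```

View pics/crop1.png

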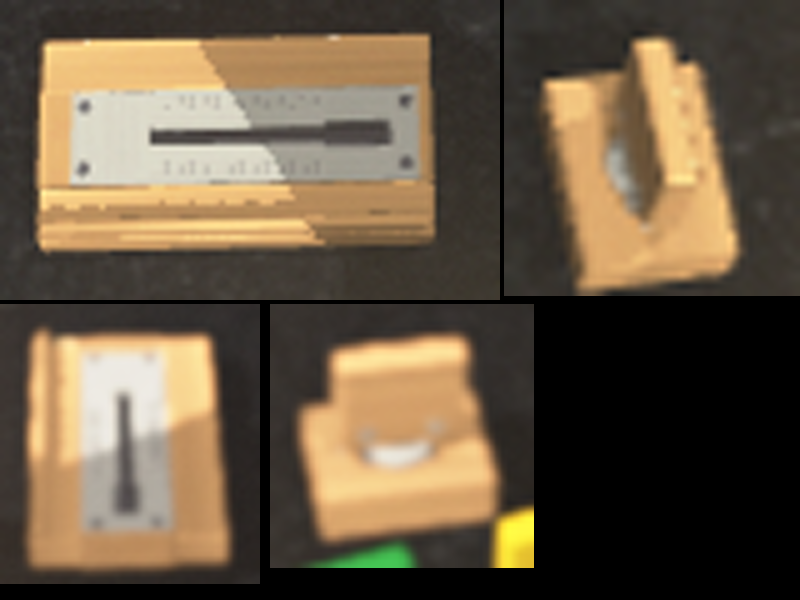

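```bash
cat > seg.py <<'E'
from h import *
def slot(n,img,roi):
    x,y,w,h=roi;k=8
    c=cv2.resize(img[y:y+h,x:x+w],None,fx=k,fy=k,interpolation=cv2.INTER_CUBIC)
    g=c.max(2);m=(g<125).astype(np.uint8)
    nl,lab,st,ce=cv2.connectedComponentsWithStats(m)
    for i in range(1,nl):
        X,Y,W,H,A=st[i]
        if X>0 and Y>0 and X+W<w*k and Y+H<h*k and A>1500:
            cs,_=cv2.findContours((lab==i).astype(np.uint8),0,2)
            P=(cs[0][:,0]+.5)/k-.5+[x,y]
            W3=np.array([onz(n,u,v,.024)[:2] for u,v in P]);rc=cv2.minAreaRect(W3.astype(np.float32)*1000)
            print(n,"slot",st[i],rc,"\n",cv2.boxPoints(rc).round(1).tolist())
            d=W3-W3.mean(0);ax=np.linalg.svd(d)[2][0];ax*=np.sign(ax[1]);p=np.array([-ax[1],ax[0]])
            s=d@ax;q=d@p
            for a in np.arange(s.min(),s.max(),.012):
                j=(s>=a)&(s<a+.012);print((W3.mean(0)+ax*(a+.006)).round(4),"q",(1e3*q[j].min()).round(1),(1e3*q[j].max()).round(1))
            print("ax angle",np.degrees(np.arctan2(ax[1],ax[0])))
E
python3 - <<'E'
from seg import *
t=cv2.imread("pics/top0.png");s=cv2.imread("pics/side0.png")
slot("top",t,(265,217,70,22));slot("side",s,(297,182,20,36))
def wood(n,i,roi,z):
    x,y,w,h=roi;c=i[y:y+h,x:x+w];hs=cv2.cvtColor(c,cv2.COLOR_BGR2HSV)
    m=((hs[...,0]<24)&(hs[...,1]>60)&(c.max(2)>120)).astype(np.uint8)
    return m
# manual corners from crops (crop px -> image px)
f=lambda x,y,ox,oy,X,Y,k:(X+(x-ox+.5)/k-.5,Y+(y-oy+.5)/k-.5)
T=lambda x,y:f(x,y,504,0,395,185,8)
S=lambda x,y:f(x,y,270,304,308,248,6)
tt={"A":T(634,42),"B":T(668,42),"C":T(697,182),"D":T(667,184)}
ss={"A":S(468,338),"B":S(470,350),"D":S(333,350),"C":S(333,360)}
print("plate top z.0795+-:",{k:onz("top",*v,.079).round(4).tolist() for k,v in tt.items()})
print("tri far end",tri(*T(651,42),*S(469,343)),"near end",tri(*T(682,183),*S(332,354)))
print("side plate",{k:onz("side",*v,.079).round(4).tolist() for k,v in ss.items()})
print("block top corners T",[onz("top",*T(*p),.024).round(4).tolist() for p in((544,82),(700,66),(737,245),(580,276))])
print("block top corners S",[onz("side",*S(*p),.024).round(4).tolist() for p in((302,407),(482,397),(497,480),(320,508))])
print("board T",[onz("top",*f(x,y,0,0,250,200,5),.024).round(4).tolist() for x,y in((43,40),(431,36))])
E
```

```text
top slot [  121    55   387    42 10670] ((478.4024963378906, 105.68875122070312), (147.04344177246094, 16.489994049072266), 76.83353424072266) 
 [[453.6000061035156, 36.0], [469.70001220703125, 32.20000076293945], [503.20001220703125, 175.39999389648438], [487.1000061035156, 179.1999969482422]]
[0.4632 0.0399] q -8.1 8.4Traceback (most recent call last):
  File "<stdin>", line 3, in <module>
  File "seg.py", line 17, in slot
    j=(s>=a)&(s<a+.012);print((W3.mean(0)+ax*(a+.006)).round(4),"q",(1e3*q[j].min()).round(1),(1e3*q[j].max()).round(1))
                                                                         ~~~~~~~~^^
    return umr_minimum(a, axis, None, out, keepdims, initial, where)
ValueError: zero-size array to reduction operation minimum which has no identity
```

```bash
sed -i 's/astype(np.uint8),0,2)/astype(np.uint8),0,1)/' seg.py && python3 - <<'E'
from seg import *
t=cv2.imread("pics/top0.png");s=cv2.imread("pics/side0.png")
slot("top",t,(265,217,70,22));slot("side",s,(297,182,20,36))
f=lambda x,y,ox,oy,X,Y,k:(X+(x-ox+.5)/k-.5,Y+(y-oy+.5)/k-.5)
T=lambda x,y:f(x,y,504,0,395,185,8)
S=lambda x,y:f(x,y,270,304,308,248,6)
tt={"A":T(634,42),"B":T(668,42),"C":T(697,182),"D":T(667,184)}
print("plate top z.079:",{k:onz("top",*v,.079).round(4).tolist() for k,v in tt.items()})
print("tri far end",tri(*T(651,42),*S(469,343)),"near end",tri(*T(682,183),*S(332,354)))
print("block top corners T",[onz("top",*T(*p),.024).round(4).tolist() for p in((544,82),(700,66),(737,245),(580,276))])
print("block top corners S",[onz("side",*S(*p),.024).round(4).tolist() for p in((302,407),(482,397),(497,480),(320,508))])
print("board T",[onz("top",*f(x,y,0,0,250,200,5),.024).round(4).tolist() for x,y in((43,40),(431,36))])
E
```

```text
top slot [  121    55   387    42 10670] ((478.4024963378906, 105.68875122070312), (147.04344177246094, 16.489994049072266), 76.83353424072266) 
 [[453.6000061035156, 36.0], [469.70001220703125, 32.20000076293945], [503.20001220703125, 175.39999389648438], [487.1000061035156, 179.1999969482422]]
[0.4631 0.0399] q -8.3 8.3
[0.4655 0.0517] q -8.3 8.1
[0.4679 0.0634] q -8.4 7.8
[0.4704 0.0752] q -8.2 7.5
[0.4728 0.0869] q -5.5 5.2
[0.4752 0.0987] q -5.6 4.9
[0.4777 0.1104] q -5.5 5.3
[0.4801 0.1222] q -5.0 4.7
[0.4825 0.1339] q -3.9 4.1
[0.485  0.1457] q -4.0 4.5
[0.4874 0.1574] q -4.0 4.2
[0.4898 0.1692] q -4.3 3.9
[0.4923 0.1809] q -4.4 3.6
ax angle 78.2976846434741
side slot [  50   75   35  180 3523] ((476.0569152832031, 100.24109649658203), (130.1189727783203, 14.281231880187988), 76.74099731445312) 
 [[454.20001220703125, 38.599998474121094], [468.1000061035156, 35.29999923706055], [497.8999938964844, 161.89999389648438], [484.0, 165.1999969482422]]
[0.4627 0.0427] q -7.1 7.2
[0.4652 0.0545] q -7.3 7.1
[0.4677 0.0662] q -7.0 6.5
[0.4701 0.078 ] q -4.7 4.6
[0.4726 0.0897] q -4.7 4.4
[0.4751 0.1014] q -4.2 4.2
[0.4775 0.1132] q -4.2 3.6
[0.48   0.1249] q -2.7 2.3
[0.4825 0.1367] q -1.7 2.3
[0.485  0.1484] q -1.7 2.1
[0.4874 0.1602] q -1.8 1.9
ax angle 78.12578621114444
plate top z.079: {'A': [0.4982, -0.2317, 0.079], 'B': [0.4952, -0.2444, 0.079], 'C': [0.4384, -0.2383, 0.079], 'D': [0.4402, -0.2271, 0.079]}
tri far end (array([ 0.49712004, -0.23711362,  0.08272507]), np.float64(0.0033785472866498228)) near end (array([ 0.43657526, -0.23075406,  0.08576683]), np.float64(0.0008753734561331624))
block top corners T [[0.5106, -0.2076, 0.024], [0.5031, -0.2695, 0.024], [0.4281, -0.2613, 0.024], [0.43, -0.1984, 0.024]]
block top corners S [[0.4296, -0.2003, 0.024], [0.5143, -0.2154, 0.024], [0.505, -0.2682, 0.024], [0.4221, -0.2643, 0.024]]
board T [[0.5693, 0.2307, 0.024], [0.5171, -0.0039, 0.024]]
```

Emit:
arm_command([
  [[0.026,-0.036,0],[0,0,0],100],
  [[0.052,-0.072,0],[0,0,0],100],
  [[0.078,-0.108,0],[0,0,0],100],
  [[0.104,-0.144,0],[0,0,0],100],
  [[0.13,-0.18,0],[0,0,0],100],
  [[0.156,-0.216,0],[0,0,0],100],
  [[0.182,-0.252,0],[0,0,0],100],
  [[0.208,-0.288,0],[0,0,0],100],
  [[0.234,-0.328,0],[0,0,0],100],
], newtons=60)

```text
clock: 1.0
tcp_pos: [0.4804, 0.2994, 0.2481]
orientation: [-2.594, -1.772, 0.0]
contact_force: [-0.0, 0.7, -0.9]
grip_width: 0.0854
```

Emit:
arm_command([
  [[0,-0.048,0],[0,0,0.03],100],
  [[0,-0.096,0],[0,0,0.06],100],
  [[0,-0.144,0],[0,0,0.09],100],
  [[0,-0.192,0],[0,0,0.12],100],
  [[0,-0.24,0],[0,0,0.15],100],
  [[0,-0.288,0],[0,0,0.18],100],
  [[0,-0.336,0],[0,0,0.21],100],
  [[0,-0.384,0],[0,0,0.24],100],
  [[-0.005,-0.432,0],[0,0,0.269],100],
  [[-0.01,-0.48,0],[0,0,0.269],100],
])

```text
clock: 2.0
tcp_pos: [0.4692, -0.1811, 0.2482]
orientation: [-2.332, -2.104, -0.0]
contact_force: [0.7, 0.1, 0.2]
grip_width: 0.0854
```

Emit:
arm_command([
  [[-0.002,-0.03,-0.03],[0,0,0],100],
  [[-0.002,-0.054,-0.06],[0,0,0],100],
  [[-0.002,-0.054,-0.1],[0,0,0],100],
  [[-0.002,-0.054,-0.123],[0,0,0],100],
  [[-0.002,-0.054,-0.123],[0,0,0],100],
])

```text
clock: 2.5
tcp_pos: [0.4653, -0.2325, 0.1222]
orientation: [-2.33, -2.099, 0.006]
contact_force: [-0.3, 0.3, 0.1]
grip_width: 0.0855
```

```bash
python3 - <<'E'
from h import *
o=r.get_obs();print(o["tcp_pos"],o["orientation"],o["contact_force"])
t=r.grab_frame("top");s=r.grab_frame("side")
def cr(i,x,y,w,h,k):return cv2.resize(i[y:y+h,x:x+w],None,fx=k,fy=k,interpolation=cv2.INTER_CUBIC)
cv2.imwrite("pics/c2.png",np.hstack([cr(t,375,165,66,80,6),cr(s,295,210,66,80,6)]))
E
```

```text
[ 0.46528178 -0.23249178  0.12217824] [-2.32963394 -2.09871534  0.00603083] [-0.30058617  0.30372708  0.13909657]
```

View pics/c2.png

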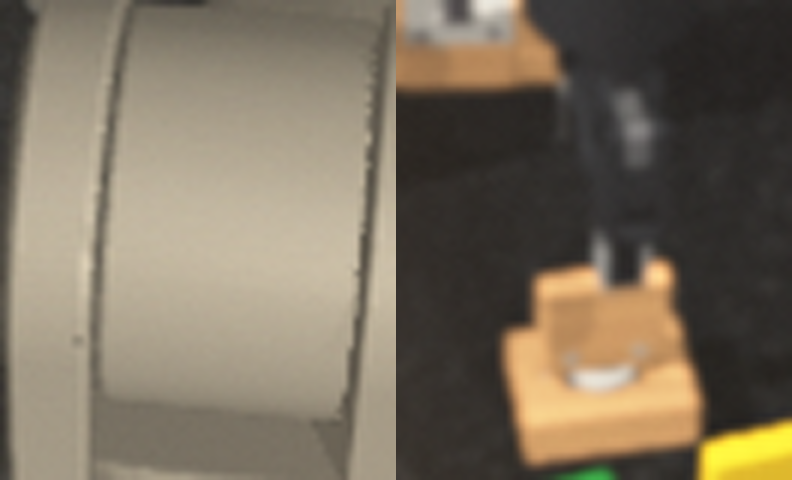

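The side view shows the open jaws above the plate, roughly centred on it (finger crop x≈622, plate 535–672). The top view is blocked by the arm. I'll descend and grip.

Emit:
arm_command([
  [[0,0,-0.03],[0,0,0],100],
  [[0,0,-0.055],[0,0,0],100],
  [[0,0,-0.068],[0,0,0],100],
  [[0,0,-0.068],[0,0,0],50],
  [[0,0,-0.068],[0,0,0],0],
  [[0,0,-0.068],[0,0,0],0],
  [[0,0,-0.068],[0,0,0],0],
  [[0,0,-0.068],[0,0,0],0],
  [[0,0,-0.068],[0,0,0],0],
], newtons=60)

```text
clock: 3.5
tcp_pos: [0.4684, -0.2336, 0.0582]
orientation: [2.333, 2.102, 0.001]
contact_force: [-0.1, 0.7, 7.2]
grip_width: 0.0132
```

```bash
python3 - <<'E'
from h import *
o=r.get_obs();print(o)
E
```

```text
{'clock': 3.5, 'joints': array([ 0.07756121,  0.52267309,  0.33578124,  2.07782906, -0.30273935,
        0.58545975,  2.09260714]), 'qvel': array([ 1.50964997e-03, -3.54174974e-04,  1.42561335e-03, -9.51455469e-04,
       -3.69043628e-05,  3.38419802e-03, -1.16390774e-03]), 'tau': array([-2.23531493e-02, -4.53778696e+01,  5.37318036e+00, -1.57124877e+01,
       -4.56854724e-02, -3.86055540e-01, -3.59206880e-02]), 'tcp_pos': array([ 0.46842477, -0.23360093,  0.05818065]), 'orientation': array([2.33294642e+00, 2.10242018e+00, 1.30999491e-03]), 'contact_force': array([-0.09992212,  0.74736174,  7.18861672]), 'moment': array([0.17648654, 0.19884325, 0.05929769]), 'grip_width': 0.013232939164432916}
```

Emit:
arm_command([
  [[0,0,0.02],[0,0,0],0],
  [[0,0,0.05],[0,0,0],0],
  [[0,0,0.08],[0,0,0],0],
  [[0,0.02,0.09],[0,0,0.14],0],
  [[0,0.05,0.09],[0,0,0.28],0],
  [[0,0.09,0.09],[0,0,0.42],0],
  [[0,0.13,0.09],[0,0,0.56],0],
  [[0,0.17,0.09],[0,0,0.7],0],
  [[0,0.21,0.09],[0,0,0.84],0],
  [[-0.002,0.24,0.09],[0,0,0.98],0],
])

```text
clock: 4.5
tcp_pos: [0.4655, 0.0093, 0.1474]
orientation: [-1.058, -2.958, -0.001]
contact_force: [1.0, -0.2, -1.6]
grip_width: 0.0133
```

Emit:
arm_command([
  [[0,0.02,0],[0,0,0.14],0],
  [[0,0.04,0],[0,0,0.28],0],
  [[0,0.047,0],[0,0,0.42],0],
  [[0,0.047,0],[0,0,0.486],0],
  [[0,0.047,-0.02],[0,0,0.486],0],
  [[0,0.047,-0.05],[0,0,0.486],0],
  [[0,0.047,-0.05],[0,0,0.486],0],
  [[0,0.047,-0.05],[0,0,0.486],0],
])

```text
clock: 5.3
tcp_pos: [0.4654, 0.0534, 0.0973]
orientation: [-0.327, -3.123, 0.001]
contact_force: [0.4, 0.2, -0.7]
grip_width: 0.0133
```

```bash
python3 - <<'E'
from h import *
o=r.get_obs();print(o)
t=r.grab_frame("top");s=r.grab_frame("side")
def cr(i,x,y,w,h,k):return cv2.resize(i[y:y+h,x:x+w],None,fx=k,fy=k,interpolation=cv2.INTER_CUBIC)
cv2.imwrite("pics/c3.png",np.hstack([cr(t,285,195,60,60,6.),cr(s,275,165,60,60,6.)]))
E
```

```text
{'clock': 5.3, 'joints': array([-2.49841556e-01,  3.63188115e-01,  2.60126070e-03,  2.16433356e+00,
       -1.41093053e-03,  6.15845203e-01,  2.68652705e+00]), 'qvel': array([ 7.77189180e-06, -2.54182178e-02,  8.67377405e-04, -2.09593947e-02,
       -1.13269686e-03, -7.75770474e-04, -9.40276520e-04]), 'tau': array([-3.64285440e-02, -4.18795216e+01,  9.70559679e-01, -1.78145760e+01,
        4.40563264e-03, -1.62572169e-04, -1.02582249e-03]), 'tcp_pos': array([0.46535   , 0.05341501, 0.09734602]), 'orientation': array([-3.27231161e-01, -3.12286827e+00,  1.11980251e-03]), 'contact_force': array([ 0.35958399,  0.16356932, -0.71132617]), 'moment': array([ 0.02088006, -0.00501591,  0.06349907]), 'grip_width': 0.013271079180576278}
```

View pics/c3.png

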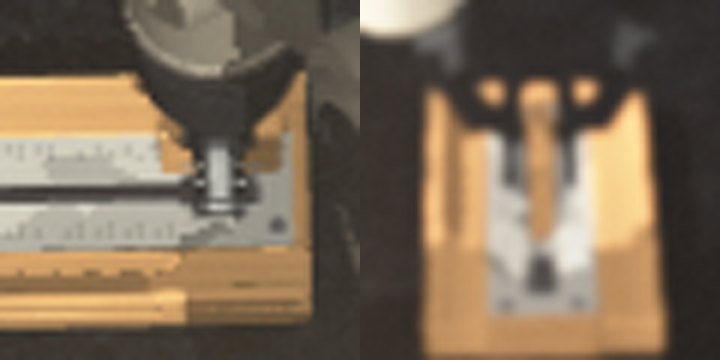

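The held stop hangs over the dark window. In the side view the plate edge is at crop x≈540 and the window at crop (542,272), so they are aligned to about 1 mm. I'll lower it in guarded steps.

Emit:
arm_command([
  [[0,0,-0.012],[0,0,0],0],
  [[0,0,-0.02],[0,0,0],0],
  [[0,0,-0.026],[0,0,0],0],
  [[0,0,-0.028],[0,0,0],0],
  [[0,0,-0.028],[0,0,0],0],
])

```text
clock: 5.9
tcp_pos: [0.4656, 0.0536, 0.0689]
orientation: [-0.327, -3.124, 0.0]
contact_force: [-0.5, -0.2, -0.8]
grip_width: 0.0135
```

Emit:
arm_command([
  [[0,0,-0.004],[0,0,0],0],
  [[0,0,-0.008],[0,0,0],0],
  [[0,0,-0.01],[0,0,0],0],
  [[0,0,-0.01],[0,0,0],0],
])

```text
clock: 6.3
tcp_pos: [0.4656, 0.0536, 0.059]
orientation: [-0.327, -3.124, 0.0]
contact_force: [0.7, 0.7, -1.0]
grip_width: 0.0128
```

Emit:
arm_command([
  [[0.001,0.005,0],[0,0,0],0],
  [[0.0021,0.0098,0],[0,0,0],0],
  [[0.0042,0.0196,0],[0,0,0],0],
  [[0.0063,0.0294,0],[0,0,0],0],
  [[0.0063,0.0294,0],[0,0,0],0],
])

```text
clock: 6.8
tcp_pos: [0.4728, 0.0855, 0.0595]
orientation: [0.322, 3.124, 0.002]
contact_force: [0.8, -0.5, -2.8]
grip_width: 0.0132
```

Emit:
arm_command([
  [[0.0021,0.0098,0],[0,0,0],0],
  [[0.0042,0.0196,0],[0,0,0],0],
  [[0.0063,0.0294,0],[0,0,0],0],
  [[0.0083,0.0391,0],[0,0,0],0],
  [[0.0083,0.0391,0],[0,0,0],0],
])

```text
clock: 7.3
tcp_pos: [0.4809, 0.1243, 0.0594]
orientation: [0.323, 3.124, 0.002]
contact_force: [0.3, -0.5, -2.5]
grip_width: 0.0135
```

Emit:
arm_command([
  [[0.0006,0.0029,0],[0,0,0],0],
  [[0.0012,0.0059,0],[0,0,0],0],
  [[0.0017,0.0078,0],[0,0,0],0],
  [[0.0021,0.0098,0],[0,0,0],0],
  [[0.0021,0.0098,0],[0,0,0],0],
])

```text
clock: 7.8
tcp_pos: [0.4827, 0.1321, 0.0593]
orientation: [0.327, 3.124, 0.0]
contact_force: [-1.2, 0.5, -2.1]
grip_width: 0.0132
```

Emit:
arm_command([
  [[0.0004,0.002,0],[0,0,0],0],
  [[0.0008,0.0039,0],[0,0,0],0],
  [[0.0012,0.0059,0],[0,0,0],0],
  [[0.0017,0.0078,0],[0,0,0],0],
  [[0.0017,0.0078,0],[0,0,0],0],
])

```text
clock: 8.3
tcp_pos: [0.4843, 0.1402, 0.0593]
orientation: [0.326, 3.124, 0.0]
contact_force: [-0.2, 0.3, -1.5]
grip_width: 0.0132
```

Emit:
arm_command([
  [[0.0004,0.002,0],[0,0,0],0],
  [[0.0008,0.0039,0],[0,0,0],0],
  [[0.0012,0.0059,0],[0,0,0],0],
  [[0.0017,0.0078,0],[0,0,0],0],
  [[0.0017,0.0078,0],[0,0,0],0],
])

```text
clock: 8.8
tcp_pos: [0.486, 0.148, 0.0593]
orientation: [0.326, 3.124, 0.0]
contact_force: [0.1, 0.4, -1.7]
grip_width: 0.0135
```

Emit:
arm_command([
  [[0.0004,0.002,0],[0,0,0],0],
  [[0.0008,0.0039,0],[0,0,0],0],
  [[0.0012,0.0059,0],[0,0,0],0],
  [[0.0017,0.0078,0],[0,0,0],0],
  [[0.0017,0.0078,0],[0,0,0],0],
])

```text
clock: 9.3
tcp_pos: [0.4877, 0.1558, 0.0593]
orientation: [0.326, 3.124, 0.0]
contact_force: [0.1, 0.7, -2.3]
grip_width: 0.0135
```

Emit:
arm_command([
  [[0.0004,0.002,0],[0,0,0],0],
  [[0.0008,0.0039,0],[0,0,0],0],
  [[0.0012,0.0059,0],[0,0,0],0],
  [[0.0017,0.0078,0],[0,0,0],0],
  [[0.0017,0.0078,0],[0,0,0],0],
])

```text
clock: 9.8
tcp_pos: [0.4895, 0.1636, 0.0594]
orientation: [0.326, 3.124, 0.0]
contact_force: [-1.3, -0.6, -1.1]
grip_width: 0.0133
```

Emit:
arm_command([
  [[0.0004,0.002,0],[0,0,0],0],
  [[0.0008,0.0039,0],[0,0,0],0],
  [[0.0012,0.0059,0],[0,0,0],0],
  [[0.0012,0.0059,0],[0,0,0],0],
])

```text
clock: 10.2
tcp_pos: [0.4906, 0.1695, 0.0593]
orientation: [0.326, 3.125, 0.0]
contact_force: [0.4, 0.0, -2.0]
grip_width: 0.013
```

Emit:
arm_command([
  [[0.0002,0.001,0],[0,0,0],0],
  [[0.0004,0.002,0],[0,0,0],0],
  [[0.0006,0.0029,0],[0,0,0],0],
  [[0.0008,0.0039,0],[0,0,0],0],
  [[0.0008,0.0039,0],[0,0,0],0],
])

```text
clock: 10.7
tcp_pos: [0.4911, 0.1716, 0.0592]
orientation: [-0.328, -3.124, 0.003]
contact_force: [-1.5, -5.1, 1.2]
grip_width: 0.0132
```

Emit:
arm_command([
  [[0.0004,0.002,0],[0,0,0],0],
  [[0.0004,0.002,0],[0,0,0],0],
  [[0.0004,0.002,0],[0,0,0],0],
])

```text
clock: 11.0
tcp_pos: [0.4911, 0.172, 0.0591]
orientation: [-0.33, -3.122, 0.006]
contact_force: [-1.7, -8.2, 2.2]
grip_width: 0.0131
```

```bash
python3 - <<'E'
from h import *
o=r.get_obs();print(o)
t=r.grab_frame("top");s=r.grab_frame("side")
def cr(i,x,y,w,h,k):return cv2.resize(i[y:y+h,x:x+w],None,fx=k,fy=k,interpolation=cv2.INTER_CUBIC)
cv2.imwrite("pics/c4.png",np.hstack([cr(t,255,190,90,65,5.),cr(s,275,165,60,65,5.)]))
E
```

```text
{'clock': 11.0, 'joints': array([-4.62120174e-01,  4.95599000e-01,  4.95611905e-03,  2.06361272e+00,
       -2.48386914e-04,  5.85834020e-01,  2.47336087e+00]), 'qvel': array([ 0.00118365, -0.00065497, -0.0003421 ,  0.00083327, -0.00149515,
       -0.0035453 ,  0.00034924]), 'tau': array([-4.13229480e+00, -4.95439374e+01, -3.04167151e+00, -2.03421879e+01,
       -1.37724794e+00, -1.82281137e+00,  3.07480841e-03]), 'tcp_pos': array([0.4911438 , 0.17202212, 0.05912025]), 'orientation': array([-0.33014534, -3.1224514 ,  0.00583611]), 'contact_force': array([-1.74134557, -8.21285525,  2.2035972 ]), 'moment': array([-2.12064771,  0.35948198,  0.02019323]), 'grip_width': 0.013112164281639551}
```

View pics/c4.png

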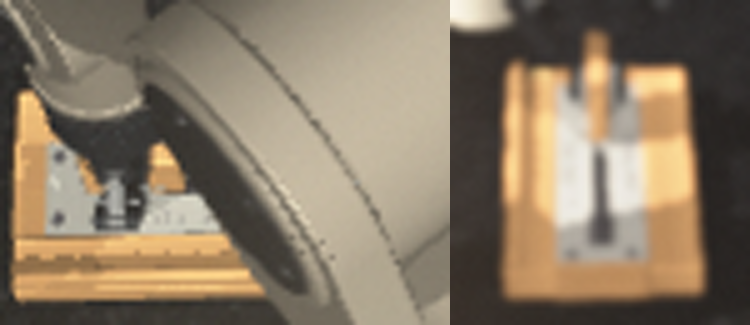

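Contact is confirmed: the stop has not moved with 8 N of push, and the force is along the slot. The side view shows the plate in line with the slot (crop x≈597), close to its far end. I'll back off to nearly zero push and start the clockwise turn.

Emit:
arm_command([
  [[-0.0008,-0.004,0],[0,0,0],0],
  [[-0.0008,-0.004,0],[0,0,0],0],
  [[-0.0008,-0.004,0],[0,0,-0.08],0],
  [[-0.0008,-0.0041,0],[0,0,-0.16],0],
  [[-0.0008,-0.0042,0],[0,0,-0.24],0],
  [[-0.0007,-0.0042,0],[0,0,-0.32],0],
  [[-0.0007,-0.0042,0],[0,0,-0.32],0],
])

```text
clock: 11.8
tcp_pos: [0.4912, 0.1719, 0.0594]
orientation: [0.82, 3.032, 0.002]
contact_force: [0.1, -0.8, -2.1]
grip_width: 0.0134
```

```bash
python3 -c "
from h import *
o=r.get_obs()
for k in('tcp_pos','orientation','contact_force','moment'):print(k,o[k].round(4))"
```

```text
tcp_pos [0.4912 0.1719 0.0594]
orientation [8.2000e-01 3.0322e+00 1.8000e-03]
contact_force [ 0.0875 -0.7883 -2.0647]
moment [0.0661 0.0512 0.0582]
```

Emit:
arm_command([
  [[0,0,0],[0,0,-0.1],0],
  [[0,-0.0001,0],[0,0,-0.2],0],
  [[0.0001,-0.0002,0],[0,0,-0.3],0],
  [[0.0002,-0.0003,0],[0,0,-0.4],0],
  [[0.0002,-0.0003,0],[0,0,-0.5],0],
  [[0.0003,-0.0003,0],[0,0,-0.6],0],
  [[0.0003,-0.0003,0],[0,0,-0.6],0],
])

```text
clock: 12.5
tcp_pos: [0.4914, 0.1712, 0.0593]
orientation: [1.677, 2.656, 0.001]
contact_force: [-0.7, 0.6, -2.4]
grip_width: 0.0131
```

```bash
python3 -c "
from h import *
o=r.get_obs()
for k in('tcp_pos','orientation','contact_force','moment'):print(k,o[k].round(4))"
```

```text
tcp_pos [0.4914 0.1712 0.0593]
orientation [1.6775e+00 2.6561e+00 9.0000e-04]
contact_force [-0.6993  0.5983 -2.4152]
moment [-0.0193 -0.0788  0.0178]
```

Emit:
arm_command([
  [[0,0,0],[0,0,-0.1],0],
  [[0,0,0],[0,0,-0.2],0],
  [[0,0,0],[0,0,-0.3],0],
  [[0.0001,0,0],[0,0,-0.4],0],
  [[0.0001,0,0],[0,0,-0.5],0],
  [[0.0001,0,0],[0,0,-0.6],0],
  [[0.0001,0,0],[0,0,-0.65],0],
  [[0.0001,0,0],[0,0,-0.65],0],
])

```text
clock: 13.3
tcp_pos: [0.4914, 0.171, 0.0592]
orientation: [-2.436, -1.984, -0.0]
contact_force: [0.2, 0.4, -1.3]
grip_width: 0.0136
```

```bash
python3 -c "
from h import *
o=r.get_obs()
for k in('tcp_pos','orientation','contact_force','moment'):print(k,o[k].round(4))"
```

```text
tcp_pos [0.4914 0.171  0.0592]
orientation [-2.4359e+00 -1.9838e+00 -3.0000e-04]
contact_force [ 0.1842  0.4085 -1.253 ]
moment [0.027  0.0019 0.0836]
```

Emit:
arm_command([
  [[0,0,-0.0006],[0,0,0],0],
  [[0,0,-0.0012],[0,0,0],0],
  [[0,0,-0.0012],[0,0,0],0],
], newtons=20)

```text
clock: 13.6
tcp_pos: [0.4915, 0.1706, 0.0582]
orientation: [-2.438, -1.98, -0.0]
contact_force: [-0.8, 0.3, 0.2]
grip_width: 0.0131
```

```bash
python3 -c "
from h import *
o=r.get_obs()
for k in('tcp_pos','orientation','contact_force','moment'):print(k,o[k].round(4))"
```

```text
tcp_pos [0.4915 0.1706 0.0582]
orientation [-2.4382e+00 -1.9805e+00 -5.0000e-04]
contact_force [-0.7546  0.3075  0.2176]
moment [0.1315 0.1192 0.0278]
```

Emit:
arm_command([
  [[0,0,0],[0,0,0],30],
  [[0,0,0],[0,0,0],60],
  [[0,0,0],[0,0,0],100],
  [[0,0,0],[0,0,0],100],
  [[0,0,0],[0,0,0],100],
  [[0,0,0],[0,0,0],100],
])

```text
clock: 14.2
tcp_pos: [0.4915, 0.1705, 0.0581]
orientation: [-2.44, -1.979, -0.0]
contact_force: [0.3, -0.4, -0.3]
grip_width: 0.0852
```

Emit:
arm_command([
  [[0,0,0.02],[0,0,0],100],
  [[0,0,0.05],[0,0,0],100],
  [[0,0,0.09],[0,0,0],100],
  [[0,0,0.13],[0,0,0],100],
  [[0,-0.04,0.16],[0,0,0],100],
  [[0,-0.09,0.16],[0,0,0],100],
  [[0,-0.14,0.16],[0,0,0],100],
  [[0,-0.19,0.16],[0,0,0],100],
  [[0,-0.24,0.16],[0,0,0],100],
  [[0,-0.28,0.16],[0,0,0],100],
])

```text
clock: 15.2
tcp_pos: [0.4908, -0.1125, 0.2184]
orientation: [2.441, 1.977, 0.001]
contact_force: [0.5, 0.9, -0.5]
grip_width: 0.0854
```

```bash
python3 - <<'E'
from h import *
o=r.get_obs();print(o["tcp_pos"],o["contact_force"],o["grip_width"])
t=r.grab_frame("top");s=r.grab_frame("side")
cv2.imwrite("pics/t5.png",t);cv2.imwrite("pics/s5.png",s)
def cr(i,x,y,w,h,k):return cv2.resize(i[y:y+h,x:x+w],None,fx=k,fy=k,interpolation=cv2.INTER_CUBIC)
cv2.imwrite("pics/c5.png",np.hstack([cr(t,250,190,100,65,5.),cr(s,275,165,60,65,5.)]))
E
```

```text
[ 0.49083044 -0.11250094  0.21843121] [ 0.45333995  0.89528031 -0.46909577] 0.08539042435852923
```

View pics/c5.png

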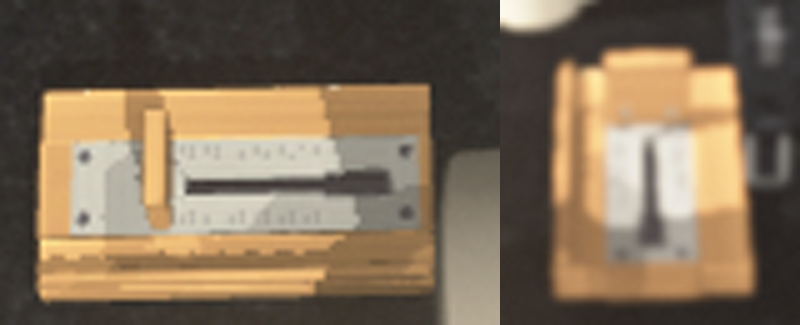

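View pics/s5.png

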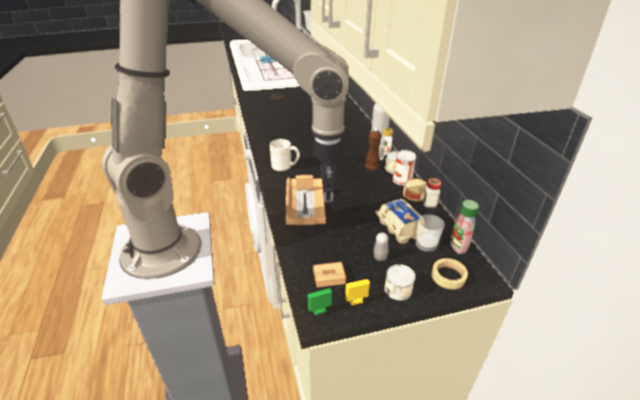

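The top crop shows the plate square across the slot at crop (157,158), clear of the slot end. In the side view the parking block is empty and the mug, salt and tin are at their former pixels. I'll check the angle and the bystanders numerically.

```bash
python3 - <<'E'
from h import *
t=cv2.imread("pics/t5.png");t0=cv2.imread("pics/top0.png");s=cv2.imread("pics/s5.png");s0=cv2.imread("pics/side0.png")
f=lambda x,y:(250+(x+.5)/5-.5,190+(y+.5)/5-.5)
A,B,C,D=[onz("top",*f(*p),.0835)[:2] for p in((145,110),(166,110),(170,205),(148,205))]
print("ctr",(A+B+C+D)/4,"ang",np.degrees(np.arctan2(*((A+B-C-D)[::-1]))),"len",np.linalg.norm(A+B-C-D)/2)
for nm,a,b,x,y,w,h in(("mug side",s0,s,262,132,40,42),("salt side",s0,s,370,230,22,34),("tin side",s0,s,383,264,34,36),("salt top",t0,t,375,145,20,26),("tin top",t0,t,410,135,28,32),("green/yellow side",s0,s,305,280,68,36)):
    g=lambda i:cv2.cvtColor(i[y:y+h,x:x+w],cv2.COLOR_BGR2GRAY).astype(np.float32)
    print(nm,cv2.phaseCorrelate(g(a),g(b),cv2.createHanningWindow((w,h),cv2.CV_32F)))
E
```

```text
ctr [0.48793179 0.16931401] ang -9.279935814080677 len 0.059261938066788325
mug side ((-0.057859658840282435, 0.5010441726879336), 0.9400312768088447)
salt side ((-0.04595259445649624, -0.20171050445364713), 0.9773735989023138)
tin side ((-0.0992001765308892, -0.07830235668276586), 0.9153111212783389)
salt top ((0.3650284976744036, 2.355380066767271), 0.16295372821666576)
tin top ((0.8878541651116176, -0.058571350763482855), 0.8356218879421552)
green/yellow side ((-0.09429465624831579, -0.015105843263082619), 0.9035828231293478)
```

```bash
python3 - <<'E'
from h import *
t=cv2.imread("pics/t5.png");k=16
c=cv2.resize(t[205:240,268:296],None,fx=k,fy=k,interpolation=cv2.INTER_CUBIC);cv2.imwrite("pics/c6.png",c)
E
```

```text
(no output)
```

View pics/c6.png

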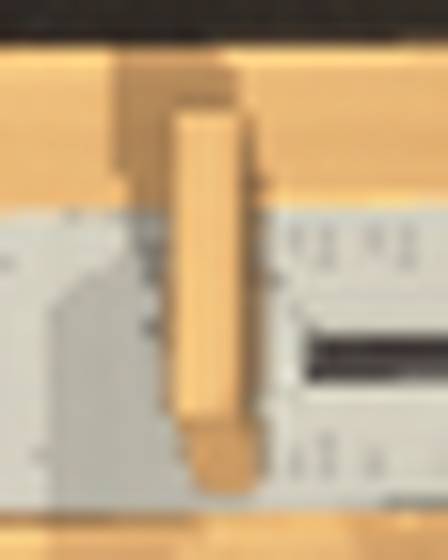

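```bash
python3 - <<'E'
from h import *
f=lambda x,y:(268+(x+.5)/16-.5,205+(y+.5)/16-.5)
A,B,C,D=[onz("top",*f(*p),.0835)[:2] for p in((175,110),(241,110),(240,414),(173,418))]
for a,b in((A,D),(B,C),(B,A),(C,D)):print(np.degrees(np.arctan2(*((a-b)[::-1]))),np.linalg.norm(a-b))
print((A+B+C+D)/4)
E
```

```text
-11.508649513272934 0.05994799923819928
-11.510935532248507 0.05916404096480859
-103.15249340873801 0.012224389094003692
-99.47747356534016 0.012224678556584184
[0.48871018 0.17084521]
```

```bash
python3 -c "
from bench import r
print(r.hand_in(), r.get_obs()['clock'])"
```

```text
the job is handed in; nothing more can be done
the job is handed in; nothing more can be done
```

I moved the wooden loaf stop from its parking block into the slot window and slid it about 121 mm along until its foot met the lock block. I turned it about 90° clockwise there, let go and handed the job in at about 15 s of the allowed 61 s. No verdict is reported.

- **Contact:** the stop held against 8 N of push along the slot without moving. The hardest press on anything vertically was about 7 N, when I gripped it in the parking block; on the board it stayed near 2 N.
- **Plate angle:** after release the plate lies at -11.5° in the camera image, against -12° for exactly square across the slot. A first rough estimate from a coarser crop gave -9.3°; the close crop put it right.
- **Lock:** I did not turn it on to feel the end stop just past the quarter turn, and I did not tug on it to test the lock. That it is locked rests on the free turn at the contact point and the final angle.
- **Bystanders:** in the side view the mug moved at most 0.5 pixel, and the salt, tin and green and yellow look-alikes 0.2 pixel or less. From above the tin shifted 0.9 pixel. The salt check there matched too poorly to trust, probably because the arm was in the way.

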